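# Put the record player to rest on the dresser

### The arm

A 6-joint arm with a two-finger parallel gripper is mounted at the origin on the work surface. World frame = base frame: x ahead of the robot, y to its left, z up, the work surface at z = 0. Lengths are in m, angles in rad, forces in N, time in s.
With the tool pointing down it reaches from about 0.375 to 0.9 m from the base axis. Payload 3.1 kg.
Tool frame: the origin (TCP) lies midway between the tips of the shut fingers; the grasp point (between the pads) lies behind it (grip_depth is the z of the grasp point in the tool frame, in m); z points along the fingers, x is the direction in which the jaws open and shut, and the axes are right-handed (so a half turn about z gives the same grasp; the last joint's range is limited). The gripper opens to 87 mm and grips with 3 to 60 N. Pads are 19 mm wide; open, the fingers measure 117 mm over their backs; the gripper's body (75 mm by 190 mm) begins 51 mm behind the grasp point.
Start: joints at [1.117, 0.527, 1.433, -0, 1.181, -0.178], TCP at [0.17, 0.601, 0.223] pointing down, gripper open.
Joint ranges: [-3.08, 3.08], [-0.75, 2.2], [0.22, 2.44], [-1.43, 4.57], [0, 2.65], [-2.85, 2.85]. Speed limits (rad/s): [2.79, 2.79, 3.14, 3.14, 3.14, 3.14].

### API

Orientations are given as a rotation vector (axis times angle).
In Python, from cell import * gives the robot as it stands.
- The arm moves only by the tool servo_tool, never from a script. Its argument "rows" is a list of rows, each a list of 7 numbers: the shift along the world's x, y, z in m, then the turn, a rotation vector about the world's x, y, z in degrees, then the closure, from -1 (fully open) to 1 (shut), so that 0 is half open. In form: [[dx, dy, dz, rx, ry, rz, grip], ...]. A call has exactly 10 rows; each row is the pose to reach, as a shift and turn from the pose commanded when the call began; what a row does not reach only later rows make up. A row lasts 1/8 s, in which the tool goes at most 62.5 mm and 10.7 degrees, less where a joint would pass 70% of its speed; a pose out of reach is approached as far as the arm can. A call with a gripper value outside its range is refused whole. The fingers move at their own pace and stop on an object; "newtons" is the grip in N (left out, the last holds). Time passes only in rows, so rows that repeat a pose let the fingers close, or fill a call up. It gives the time, the measured TCP pose, the force and the opening at its end, in the units of the state.
- state(): the state, without advancing time (a new reading comes with each control period).
- grab_frame(name): name is "scene" or "top" or "wrist"; returns the picture (480x640x3 uint8, red, green, blue); there is no depth.
- camera_model(name): a dict with "K" (3x3 intrinsics, pixels), "extrinsics" (4x4, takes a point from world to camera coordinates). Camera axes: x right, y down, z forward; pixel columns grow to the right and rows downward; lengths in m; the calibration is good to about 2 mm. A picture is of the moment at which its call begins: read the wrist's pose just before it. camera_model takes no time and is no camera call; for the wrist camera it gives the pose at the moment of the call.
- job_done(): hands the job in, once; it reports no verdict.
The state is a dict: "t": time; "joints": joint angles; "dq": joint speeds; "tau": joint torques, N m; "ee_pos": TCP position; "eef_rot": TCP orientation; "ft_force": force on the tool from outside, world axes, zero at the start; "moment": the same for the moment, N m; "finger_gap": finger opening in m.
Only numpy, scipy, OpenCV 4.12 (cv2) and the standard library are available. Lean on these libraries where they do the work, as an engineer would, in place of code of your own. Each camera call takes 0.05 s, during which the arm holds its last target.

### The job

The side has finished and the tonearm still hangs, raised, over the record: first swing the tonearm gently all the way back into its rest clip, then work the ivory-knobbed speed lever along its zigzag gate, through the middle lane, and fully home into the park slot with the red dot, so that the drive wheel is left free. Do not touch the record, and leave everything else on the dresser top, and the brush on the deck, where it is; let go of everything at the end.

Things in the scene. Friction and masses are not known exactly. Their poses are not given: they have to be found in the camera images.
- player: Record player, dark wood plinth 380 x 480 mm, black deck 118 mm high; heavy, does not move. Origin on the dresser top under the plinth's centre; x from its front to its back, y to its left seen from the front. Record centred at (20, 20) mm, its top 142 mm high. Gate: aluminium plate 96 x 52 mm by the front left corner, top 126 mm high, with a black zigzag slot 12 mm wide.
- lever_knob (a point): Centre of the ivory ball knob, 34 mm across, on the lever. The 8 mm stem comes up through the slot (2 mm of play each way, 3 mm at the knob) and leans about a fixed pivot 152 mm below the knob's centre, 90 mm below the plate, at player (-105, 205, 32) mm. Starts in the LP slot, the gate's far end. 2 to 3 N at the knob moves it; it stays where it is left.
- gate_1 (a point): Where the knob's centre stands with the stem in the LP slot, the far end of the gate: its route starts here (it may stand up to 14 mm short of it, towards gate_2).
- gate_2 (a point): Where the knob's centre stands with the stem at the near end of the LP lane; from here it goes left to gate_3. The seven gate points, in order, are the whole route to park; the knob runs straight (within 3 mm) from one to the next. Axes as the player's.
- gate_3 (a point): Where the knob's centre stands with the stem at the far end of the middle lane; next straight to the front, gate_4.
- gate_4 (a point): Where the knob's centre stands with the stem at the near end of the middle lane; next to the right, gate_5.
- gate_5 (a point): Where the knob's centre stands with the stem at the far end of the near lane; next to the front, gate_6.
- gate_6 (a point): Where the knob's centre stands with the stem at the near end of the near lane; next to the left, gate_7.
- gate_7 (a point): Where the knob's centre stands with the stem fully home in the park slot, a dead end on the left beside the red dot: the lever must be left here.
- lever_fore (a joint): Fore-and-aft lean of the lever, rad: 0 upright, + away from the player's front; LP slot +0.35, middle lane +0.12 to -0.12, park slot -0.35.
- lever_side (a joint): Sideways lean of the lever, rad: 0 upright (middle lane and park slot), about -0.19 leaning to the player's right (LP lane and the near lane before the park slot).
- park_dot (a point): Red dot on the gate plate, 6 mm across, at the closed end of the park slot (its centre 11 mm left of the stem when the lever is parked).
- headshell (a point): Centre of the tonearm's silver headshell, 54 long, 20 wide, 14 high; a red cartridge 16 wide, 14 high hangs under it. The centre stays 32 mm above the record's top. Axes are the tonearm's: -x points along the arm to the head, z up. The headshell's long axis is turned 22 degrees towards the record: its front points along (-0.927, 0.374) in these axes. Pinch or push it sideways.
- tonearm (a joint): Swing of the tonearm, rad: 0 = in the rest clip against its stop, pointing straight to the player's front; grows as it swings in over the record, clockwise seen from above. Upright pivot at player (100, -185) mm; the headshell's centre is 212 mm ahead of it along the arm, 5.5 mm to the record side, in a level plane. Light (0.2 N at the head), held up by its cue lift; stays where left, way clear.
- record: Black record 300 mm across lying on the platter. Origin at its centre, 3 mm under its top.
- cologne: Amber glass bottle with black cap, 36 x 56 x 123 mm, standing beside the player's left side. Origin under its centre.
- sugar_box: White lidded ceramic box with painted petals and a brass clip, 93 mm across, 83 mm high, beside the player's right side. Origin under its centre.
- brush: Wooden record brush 30 x 105 x 20 mm, lying on the deck's front strip. Origin under its centre.
- cross: Small wooden cross 203 mm high on a 60 x 80 mm foot, on the right. Origin under its centre.
- tray: Stainless steel tray 210 x 160 x 18 mm on the left. Origin under its centre.
- watch: Silver-toned watch with closed bracelet, lying on its side in the tray, 66 mm across, 40 mm high. Origin under its centre.
- tie_a: Purple plastic hair tie, 54 mm across, in the tray.
- tie_b: Teal plastic hair tie, 54 mm across, in the tray.

How it is judged:
On the way, in this order (a step that is already met when the one before it is completed fails the run):
1. the tonearm is back in its rest clip (value of joint tonearm below 0.03 rad), for 0.2 s.
2. the lever stands fully in the park slot, the arm still home (value of joint lever_fore below -0.31 rad and value of joint lever_side above -0.05 rad and value of joint tonearm below 0.03 rad), for 0.2 s.
At the end, for the whole second after the job is handed in: The tonearm is home in its rest clip (within 0.03 rad of its stop, 6 mm at the head), the lever stands in the park slot (fore-and-aft lean beyond -0.31 rad, sideways lean above -0.05 rad, about 4 mm of stem travel short of the slot's closed end), both at rest and released (all of step 2 and velocity of joint tonearm between -0.05 and 0.05 rad/s and velocity of joint lever_fore between -0.05 and 0.05 rad/s); the robot touches nothing.
It fails at once if the robot touched the record (contact force between any of the fingers, the arm and record above 0.5 N).
It fails at once if the tonearm was flung: faster than 2.5 rad/s (0.5 m/s at the head) (velocity of joint tonearm below -2.5 rad/s or velocity of joint tonearm above 2.5 rad/s).
It fails at once if something standing by was moved by more than 20 mm (distance of any of cologne, sugar_box, brush, cross, tray, watch, tie_a, tie_b from where it was at the start of the episode above 0.02 m).
It fails at once if a standing thing was tipped over (angle between any of cologne, cross, sugar_box's own z axis and vertical above 0.35 rad).
It also fails if it takes over 54 s, if anything falls off the work surface, if the arm or the gripper's body presses on something with over 40 N, if the wrist force passes 120 N, or if a joint passes its speed limit or range.

## Working session

There is one attempt and no reset: what is moved stays moved. The work goes in short steps, Python scripts to look and compute and a tool call to move; the robot and the scene stay as the last step left them, time stands still between calls to the robot, and variables do not carry over. Pictures are saved under pics/ and viewed, and the job is handed in when it is done.

Besides the shell and the picture viewer there is one more tool, called after "Request:" in YAML: its name, and indented under it one key for each argument. servo_tool: Moves the arm, as the interface text tells. Its arguments: {"type":"object","properties":{"rows":{"type":"array","items":{"type":"array","items":{"type":"number"}}},"newtons":{"type":"number"}},"required":["rows"]}

```bash
ls; mkdir -p pics; python3 - <<'E'
from cell import *
import cv2
for n in ["scene","top","wrist"]:
    m=camera_model(n);print(n,m)
    cv2.imwrite(f"pics/{n}0.png",grab_frame(n)[:,:,::-1])
print(state())
E
```

```text
pics
scene {'K': array([[482.60331299,   0.        , 323.98579285],
       [  0.        , 482.60331299, 240.17806938],
       [  0.        ,   0.        ,   1.        ]]), 'extrinsics': array([[ 0.86749474,  0.49733014, -0.01075233, -0.51841141],
       [ 0.30163436, -0.54308405, -0.78363029, -0.04658839],
       [-0.39556238,  0.67655188, -0.62113441,  1.68476199],
       [ 0.        ,  0.        ,  0.        ,  1.        ]])}
top {'K': array([[438.81653495,   0.        , 316.53249329],
       [  0.        , 438.81653495, 240.94098225],
       [  0.        ,   0.        ,   1.        ]]), 'extrinsics': array([[-0.00561333, -0.99993673,  0.00974836,  0.01528854],
       [-0.99552745,  0.00466869, -0.09435729,  0.59407808],
       [ 0.09430581, -0.01023442, -0.99549067,  1.28347273],
       [ 0.        ,  0.        ,  0.        ,  1.        ]])}
wrist {'K': array([[346.11135752,   0.        , 316.53528077],
       [  0.        , 346.11135752, 245.4102568 ],
       [  0.        ,   0.        ,   1.        ]]), 'extrinsics': array([[ 0.27171971,  0.962375  , -0.00165851, -0.62472649],
 
[... 151 characters left out ...]
  ,  0.        ,  1.        ]])}
{'t': 0.15, 'joints': array([ 1.11646599e+00,  5.28271435e-01,  1.43360041e+00, -2.86108336e-05,
        1.18141237e+00, -1.78476648e-01]), 'dq': array([-5.85823579e-05, -3.48273335e-03, -2.82159418e-03,  7.44182421e-04,
       -6.23653338e-04, -4.79760916e-04]), 'tau': array([ 1.04385701e-03, -4.40428269e+01, -1.76842618e+01,  6.33666711e-02,
        5.52451587e-02, -1.02662373e-04]), 'ee_pos': array([0.16994448, 0.60086584, 0.22178729]), 'eef_rot': array([ 2.50513100e+00,  1.89445664e+00, -2.35081504e-03]), 'ft_force': array([ 0.23012936, -0.56945903, -1.03682392]), 'moment': array([-0.03894354,  0.00805774, -0.02625513]), 'finger_gap': 0.08698299760292605}
```

View pics/scene0.png

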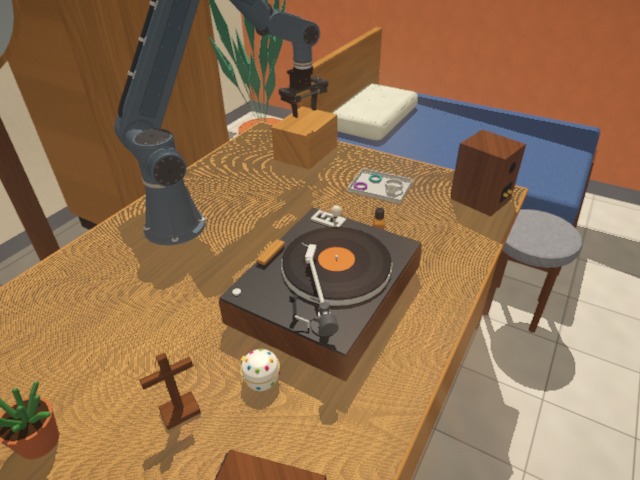

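View pics/top0.png

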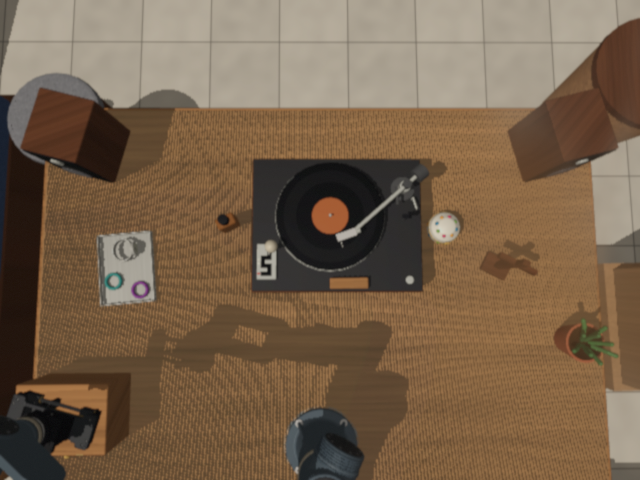

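View pics/wrist0.png

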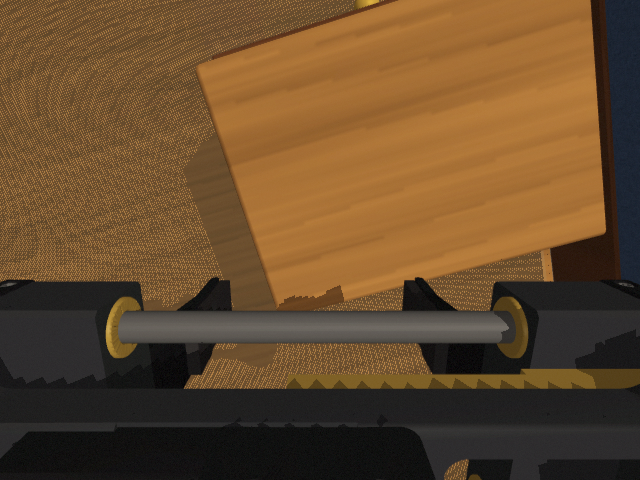

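```bash
cat > h.py <<'E'
import numpy as np,cv2
from cell import *
def ray(m,u,v):
    E=m["extrinsics"];R=E[:3,:3];t=E[:3,3]
    return -R.T@t, R.T@np.linalg.inv(m["K"])@np.array([u,v,1.])
def onz(m,u,v,z):
    c,d=ray(m,u,v); return c+d*(z-c[2])/d[2]
def proj(m,P):
    E=m["extrinsics"];q=m["K"]@(E[:3,:3]@np.asarray(P)+E[:3,3]); return q[:2]/q[2]
E
python3 - <<'E'
from h import *
im=cv2.imread("pics/top0.png")
cv2.imwrite("pics/topc.png",cv2.resize(im[145:305,235:445],None,fx=3.75,fy=3.75,interpolation=cv2.INTER_CUBIC))
m=camera_model("top")
hsv=cv2.cvtColor(im,cv2.COLOR_BGR2HSV)
# label
msk=cv2.inRange(hsv,(3,150,120),(15,255,255));msk[:, :300]=0;msk[:,360:]=0;msk[:190]=0;msk[245:]=0
c=cv2.moments(msk);u,v=c['m10']/c['m00'],c['m01']/c['m00'];print("label",u,v,c['m00']/255,onz(m,u,v,.142))
# gate plate
g=cv2.inRange(hsv,(0,0,130),(180,60,255));g[:,:245]=0;g[:,290:]=0;g[:232]=0;g[290:]=0
pts=cv2.findNonZero(g);r=cv2.minAreaRect(pts);b=cv2.boxPoints(r);print(r)
for p in b: print("gate",p,onz(m,*p,.126))
# dark deck
d=cv2.inRange(hsv,(0,0,0),(180,255,60));d[:, :245]=0;d[:,430:]=0;d[:155]=0;d[296:]=0
d=cv2.morphologyEx(d,cv2.MORPH_OPEN,np.ones((5,5)))
cs,_=cv2.findContours(d,0,2);k=max(cs,key=cv2.contourArea);r=cv2.minAreaRect(k);print(r)
for p in cv2.boxPoints(r): print("deck",p,onz(m,*p,.118))
E
```

```text
label 329.6033630069238 215.37982195845697 1011.0 [ 0.65362857 -0.02286043  0.142     ]
((266.0, 259.5), (37.0, 18.0), 90.0)
gate [257. 241.] [0.58547382 0.17759244 0.126     ]
gate [275. 241.] [0.58524092 0.12794418 0.126     ]
gate [275. 278.] [0.48340807 0.12760717 0.126     ]
gate [257. 278.] [0.48367965 0.17686245 0.126     ]
((337.0, 224.99996948242188), (167.99996948242188, 129.99996948242188), -0.0)
deck [253.00002 289.99994] [0.45094536 0.18861291 0.118     ]
deck [253.00002 159.99998] [0.81640231 0.19154716 0.118     ]
deck [421. 160.] [ 0.81504816 -0.2847334   0.118     ]
deck [421.      289.99994] [ 0.44827008 -0.27441421  0.118     ]
```

View pics/topc.png

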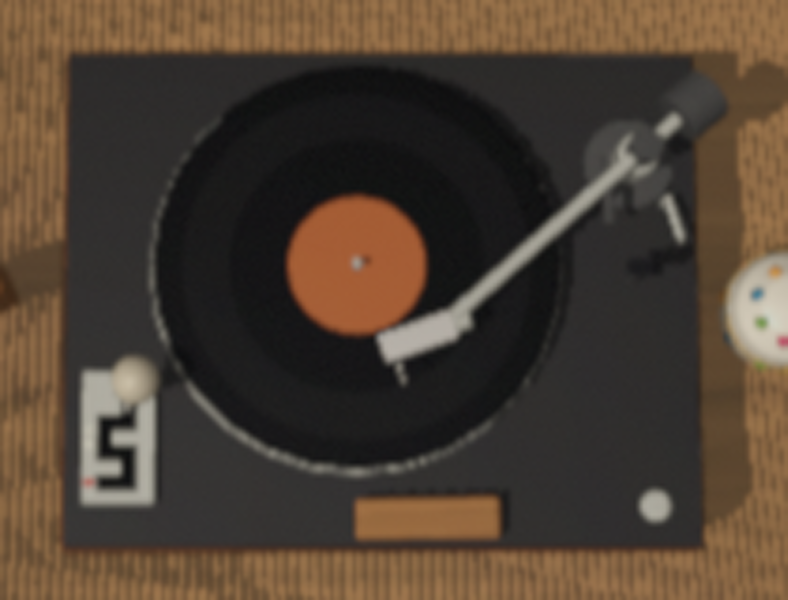

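```bash
python3 - <<'E'
from h import *
m=camera_model("top")
f=lambda x,y:((x+.5)/3.75-.5+235,(y+.5)/3.75-.5+145)
for n,(x,y),z in [("TL",(70,56),.118),("TR",(693,55),.118),("BL",(64,547),.118),("BR",(702,547),.118),("spindle",(358,263),.146),("label",(357,264),.142),
 ("dot",(88,482),.126),("gTR?",(155,372),.126),("gTL",(81,372),.126),("gBL",(80,505),.126),("gBR",(155,506),.126),("knob",(134,380),.18),
 ("piv",(628,158),.174),("head",(419,335),.174),("joint",(460,313),.174),("headtip",(383,349),.174),("headback",(455,321),.174)]:
    print(n,np.round(onz(m,*f(x,y),z),4))
im=cv2.imread("pics/scene0.png")
cv2.imwrite("pics/sc.png",cv2.resize(im[190:380,215:430],None,fx=3.7,fy=3.15,interpolation=cv2.INTER_CUBIC))
cv2.imwrite("pics/sc.png",cv2.resize(im[190:350,215:425],None,fx=3.75,fy=3.75,interpolation=cv2.INTER_CUBIC))
E
```

```text
TL [0.8177 0.1907 0.118 ]
TR [ 0.8171 -0.2803  0.118 ]
BL [0.4496 0.1922 0.118 ]
BR [ 0.4469 -0.2767  0.118 ]
spindle [ 0.6547 -0.0241  0.146 ]
label [ 0.6546 -0.0235  0.142 ]
dot [0.4969 0.1739 0.126 ]
gTR? [0.5774 0.1253 0.126 ]
gTL [0.5776 0.1796 0.126 ]
gBL [0.4801 0.1797 0.126 ]
gBR [0.4791 0.1249 0.126 ]
knob [0.567  0.1355 0.18  ]
piv [ 0.7257 -0.2174  0.174 ]
head [ 0.5986 -0.0657  0.174 ]
joint [ 0.6142 -0.0951  0.174 ]
headtip [ 0.5887 -0.0401  0.174 ]
headback [ 0.6085 -0.0915  0.174 ]
```

View pics/sc.png

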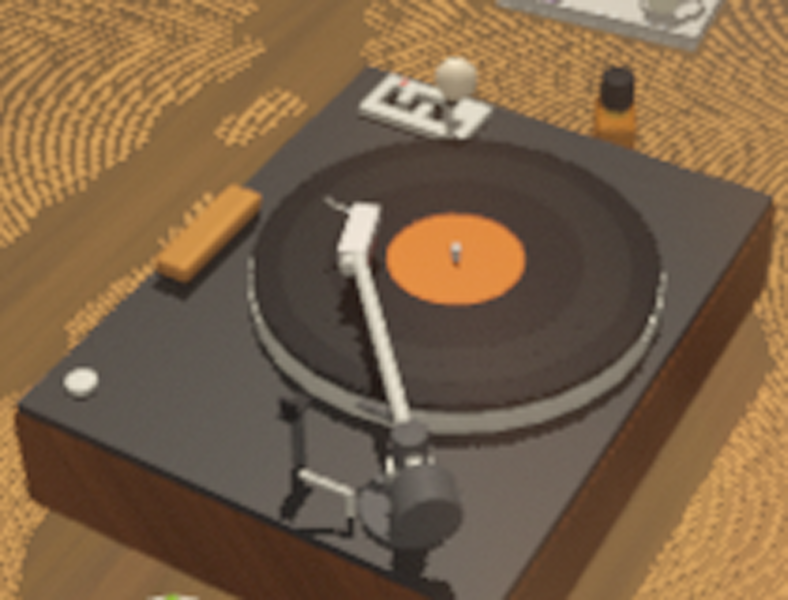

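Request:
servo_tool:
  rows:
    - [0.01,-0.015,0.02,0,0,-2,-1]
    - [0.03,-0.04,0.05,0,0,-5,-1]
    - [0.06,-0.08,0.08,0,0,-10,0]
    - [0.09,-0.125,0.1,0,0,-15,1]
    - [0.12,-0.17,0.1,0,0,-20,1]
    - [0.15,-0.215,0.1,0,0,-25,1]
    - [0.18,-0.26,0.1,0,0,-30,1]
    - [0.21,-0.305,0.1,0,0,-35,1]
    - [0.24,-0.345,0.1,0,0,-40,1]
    - [0.27,-0.385,0.1,0,0,-45,1]

```text
t: 1.4
ee_pos: [0.4409, 0.214, 0.3241]
eef_rot: [3.042, 0.784, 0.003]
ft_force: [0.8, 0.2, -0.2]
finger_gap: 0.015
```

Request:
servo_tool:
  rows:
    - [0.03,-0.045,0,0,0,-5,1]
    - [0.06,-0.09,0,0,0,-8,1]
    - [0.09,-0.13,0,0,0,-10,1]
    - [0.12,-0.175,0,0,0,-10,1]
    - [0.14,-0.21,0,0,0,-10,1]
    - [0.16,-0.24,0,0,0,-10,1]
    - [0.18,-0.26,0,0,0,-10,1]
    - [0.185,-0.265,0,0,0,-10,1]
    - [0.185,-0.265,0,0,0,-10,1]
    - [0.185,-0.265,0,0,0,-10,1]

```text
t: 2.65
ee_pos: [0.6242, -0.0477, 0.3229]
eef_rot: [-3.097, -0.525, 0.001]
ft_force: [-0.2, -0.7, -0.9]
finger_gap: 0.0007
```

```bash
python3 - <<'E'
from h import *
import cell;print([x for x in dir(cell) if 'grip' in x.lower()], getattr(cell,'grip_depth',None))
s=state();print(s['t'],s['ee_pos'],s['eef_rot'],s['finger_gap'],s['joints'],s['ft_force'])
m=camera_model("wrist");np.savez("w1.npz",**m)
cv2.imwrite("pics/w1.png",grab_frame("wrist")[:,:,::-1])
E
```

```text
['grip_depth'] -0.0187
2.65 [ 0.62418076 -0.04769101  0.32294181] [-3.09697403e+00 -5.24852654e-01  7.42789211e-04] 0.0006639623371776801 [-2.54627983e-01  4.37859900e-01  1.30184895e+00  2.28170008e-04
  1.40250348e+00 -5.90421583e-01] [-0.16417999 -0.70249611 -0.86658936]
```

View pics/w1.png

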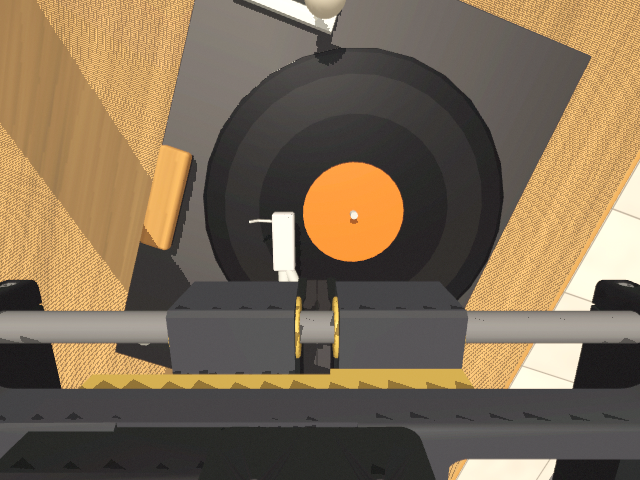

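```bash
python3 - <<'E'
from h import *
m=dict(np.load("w1.npz"));im=cv2.imread("pics/w1.png")
hsv=cv2.cvtColor(im,cv2.COLOR_BGR2HSV)
g=cv2.inRange(hsv,(0,0,200),(180,60,255));g[:200]=0;g[272:]=0;g[:,:269]=0;g[:,300:]=0
r=cv2.minAreaRect(cv2.findNonZero(g));print(r)
for p in cv2.boxPoints(r): print(p,onz(m,*p,.181).round(4))
print("head",onz(m,*r[0],.181).round(4))
l=cv2.inRange(hsv,(5,150,180),(20,255,255));l[:155]=0;l[268:]=0;l[:,:300]=0;l[:,410:]=0
r=cv2.minAreaRect(cv2.findNonZero(l));print(r,onz(m,*r[0],.142).round(4))
print("spindle base",onz(m,354,221,.142))
E
```

```text
((281.8652038574219, 242.09083557128906), (58.68926239013672, 24.261444091796875), 88.02507019042969)
[268.7304  213.18169] [ 0.5779 -0.0433  0.181 ]
[292.97742 212.3456 ] [ 0.598  -0.0354  0.181 ]
[295. 271.] [ 0.617  -0.0871  0.181 ]
[270.753   271.83606] [ 0.596  -0.0953  0.181 ]
head [ 0.597  -0.0647  0.181 ]
((352.8000183105469, 211.39999389648438), (98.3869857788086, 100.17584228515625), 26.56505012512207) [ 0.6538 -0.0219  0.142 ]
spindle base [ 0.65844858 -0.03064455  0.142     ]
```

Request:
servo_tool:
  rows:
    - [0.004,-0.003,-0.01,0,0,0,1]
    - [0.008,-0.005,-0.03,0,0,0,1]
    - [0.008,-0.005,-0.055,0,0,0,1]
    - [0.008,-0.005,-0.08,0,0,0,1]
    - [0.008,-0.005,-0.105,0,0,0,1]
    - [0.008,-0.005,-0.125,0,0,0,1]
    - [0.008,-0.005,-0.14,0,0,0,1]
    - [0.008,-0.005,-0.152,0,0,0,1]
    - [0.008,-0.005,-0.16,0,0,0,1]
    - [0.008,-0.005,-0.16,0,0,0,1]

```text
t: 3.95
ee_pos: [0.633, -0.0536, 0.1621]
eef_rot: [-3.097, -0.524, 0.001]
ft_force: [-0.4, 0.3, 0.3]
finger_gap: 0.0003
```

```bash
python3 - <<'E'
from h import *
s=state();print(s['t'],s['ee_pos'],s['eef_rot'],s['ft_force'])
p=np.array([.734,-.2275]); H0=np.array([.598,-.065]);
a0=np.arctan2(*(H0-p)[::-1]); aend=np.arctan2(.0055,-.212)
print("swing",np.degrees(aend-a0))
n0=np.array([.944,.328])
tot=aend-a0
if tot<0: tot+=2*np.pi
c=s['ee_pos'][:2]
for k in range(0,21):
    f=k/20;th=f*tot;R=lambda t:np.array([[np.cos(t),-np.sin(t)],[np.sin(t),np.cos(t)]])
    off=.036-.011*min(1,f/.2)-.002*(f==1)
    H=p+R(th)@(H0-p); T=H+R(th)@n0*off
    print(k,(T-c).round(4),np.degrees(th).round(1))
m=camera_model("wrist");np.savez("w2.npz",**m)
cv2.imwrite("pics/w2.png",grab_frame("wrist")[:,:,::-1])
E
```

```text
3.95 [ 0.63295364 -0.05359555  0.16213267] [-3.09729587e+00 -5.23754595e-01  1.13217837e-03] [-0.4166827   0.25191488  0.2737857 ]
swing 48.587146010789475
0 [-0.001   0.0004] 0.0
1 [-0.0108 -0.0051] 2.4
2 [-0.0204 -0.0111] 4.9
3 [-0.0296 -0.0176] 7.3
4 [-0.0386 -0.0246] 9.7
5 [-0.0448 -0.0307] 12.1
6 [-0.0507 -0.037 ] 14.6
7 [-0.0564 -0.0435] 17.0
8 [-0.0617 -0.0503] 19.4
9 [-0.0668 -0.0573] 21.9
10 [-0.0716 -0.0646] 24.3
11 [-0.0761 -0.072 ] 26.7
12 [-0.0803 -0.0796] 29.2
13 [-0.0841 -0.0874] 31.6
14 [-0.0876 -0.0953] 34.0
15 [-0.0908 -0.1033] 36.4
16 [-0.0936 -0.1115] 38.9
17 [-0.0961 -0.1198] 41.3
18 [-0.0982 -0.1282] 43.7
19 [-0.0999 -0.1367] 46.2
20 [-0.1021 -0.1471] 48.6
```

View pics/w2.png

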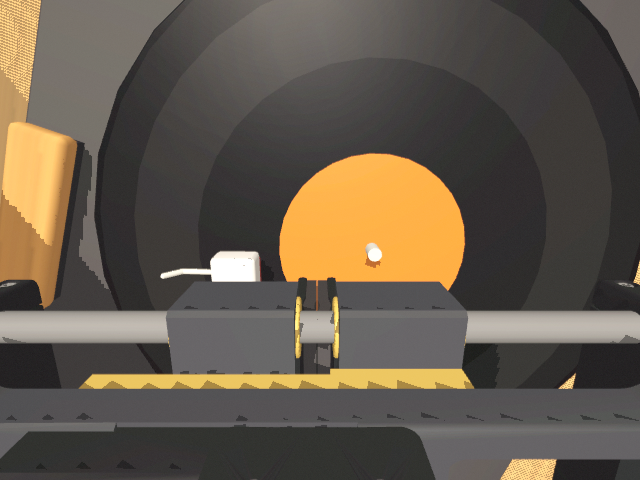

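Request:
servo_tool:
  rows:
    - [-0.005,-0.002,0,0,0,1.2,1]
    - [-0.012,-0.006,0,0,0,2.7,1]
    - [-0.02,-0.011,0,0,0,4.9,1]
    - [-0.03,-0.018,0,0,0,7.3,1]
    - [-0.039,-0.025,0,0,0,9.7,1]
    - [-0.045,-0.031,0,0,0,12.1,1]
    - [-0.051,-0.037,0,0,0,14.6,1]
    - [-0.0565,-0.0435,0,0,0,17,1]
    - [-0.062,-0.0505,0,0,0,19.4,1]
    - [-0.067,-0.0575,0,0,0,21.9,1]

```text
t: 5.25
ee_pos: [0.5655, -0.1116, 0.163]
eef_rot: [2.94, 1.106, 0.0]
ft_force: [0.3, 1.0, 0.2]
finger_gap: 0.0007
```

```bash
python3 - <<'E'
from h import *
s=state();print(s['t'],s['ee_pos'],s['eef_rot'],s['ft_force'])
cv2.imwrite("pics/w3.png",grab_frame("wrist")[:,:,::-1])
im=grab_frame("scene")[:,:,::-1]
cv2.imwrite("pics/s3.png",cv2.resize(im[150:350,215:425],None,fx=3,fy=3,interpolation=cv2.INTER_CUBIC))
E
```

```text
5.25 [ 0.56551845 -0.11155508  0.16301007] [2.94029626e+00 1.10564886e+00 3.99675505e-04] [0.33958461 0.98637867 0.16442719]
```

View pics/w3.png

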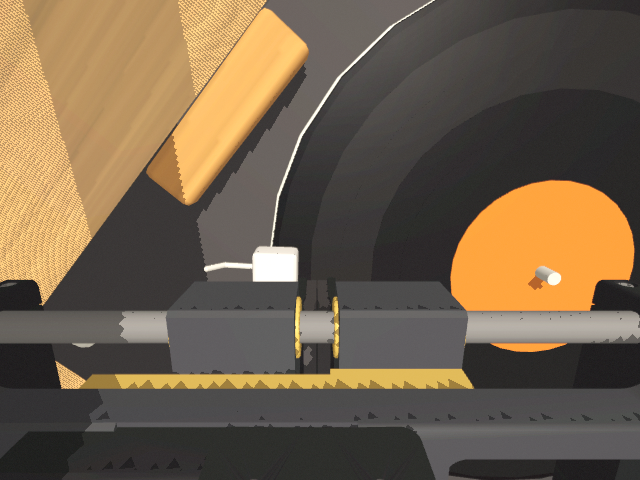

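View pics/s3.png

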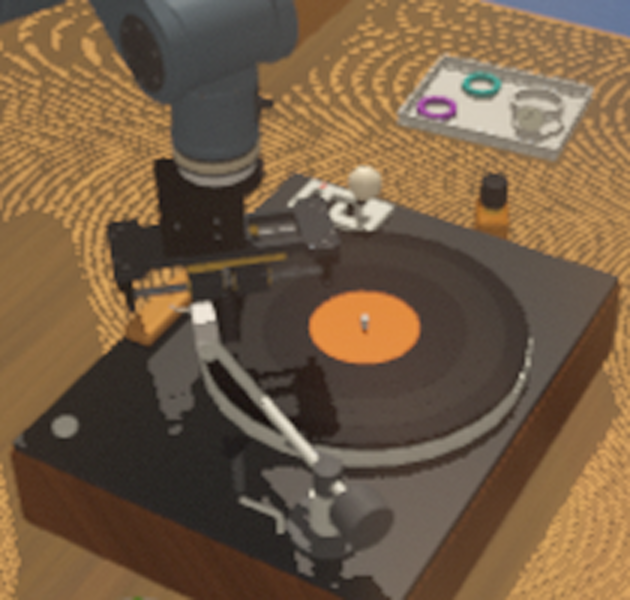

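Request:
servo_tool:
  rows:
    - [-0.0045,-0.007,0,0,0,2.4,1]
    - [-0.009,-0.0145,0,0,0,4.8,1]
    - [-0.013,-0.022,0,0,0,7.3,1]
    - [-0.017,-0.03,0,0,0,9.7,1]
    - [-0.0205,-0.038,0,0,0,12.1,1]
    - [-0.024,-0.046,0,0,0,14.5,1]
    - [-0.0265,-0.054,0,0,0,17,1]
    - [-0.029,-0.062,0,0,0,19.4,1]
    - [-0.031,-0.071,0,0,0,21.8,1]
    - [-0.032,-0.077,0,0,0,24,1]

```text
t: 6.6
ee_pos: [0.5341, -0.1883, 0.1628]
eef_rot: [2.647, 1.691, 0.001]
ft_force: [-1.0, 0.3, 0.3]
finger_gap: 0.0003
```

Request:
servo_tool:
  rows:
    - [-0.0007,-0.003,0,0,0,1,1]
    - [-0.0015,-0.006,0,0,0,2,1]
    - [-0.0017,-0.008,0,0,0,2.4,1]
    - [-0.002,-0.01,0,0,0,2.7,1]
    - [-0.002,-0.012,0,0,0,2.7,1]
    - [-0.002,-0.014,0,0,0,2.7,1]
    - [-0.002,-0.014,0,0,0,2.7,1]
    - [-0.002,-0.014,0,0,0,2.7,1]
    - [-0.002,-0.014,0,0,0,2.7,1]
    - [-0.002,-0.014,0,0,0,2.7,1]

```text
t: 7.85
ee_pos: [0.5322, -0.2021, 0.1626]
eef_rot: [2.608, 1.752, -0.0]
ft_force: [0.2, -0.6, -0.0]
finger_gap: 0.0007
```

```bash
python3 - <<'E'
from h import *
s=state();print(s['t'],s['ee_pos'],s['eef_rot'],s['ft_force'])
cv2.imwrite("pics/w4.png",grab_frame("wrist")[:,:,::-1])
im=grab_frame("scene")[:,:,::-1]
cv2.imwrite("pics/s4.png",cv2.resize(im[150:350,215:425],None,fx=3,fy=3,interpolation=cv2.INTER_CUBIC))
E
```

```text
7.85 [ 0.53216201 -0.20209007  0.16255696] [ 2.60750857e+00  1.75224473e+00 -3.23674730e-05] [ 0.17384257 -0.62577077 -0.01169251]
```

View pics/w4.png

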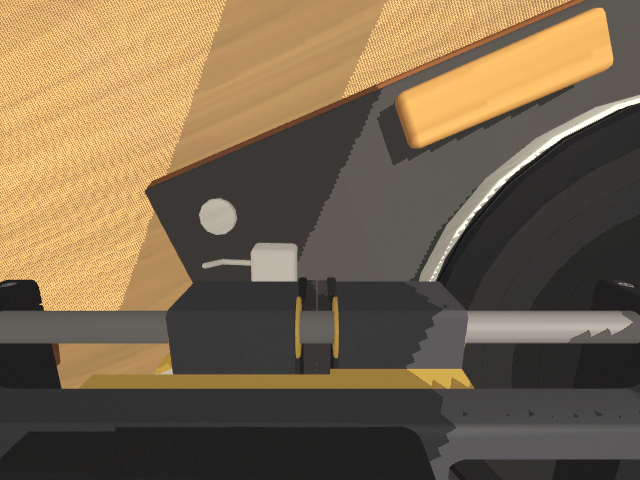

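View pics/s4.png

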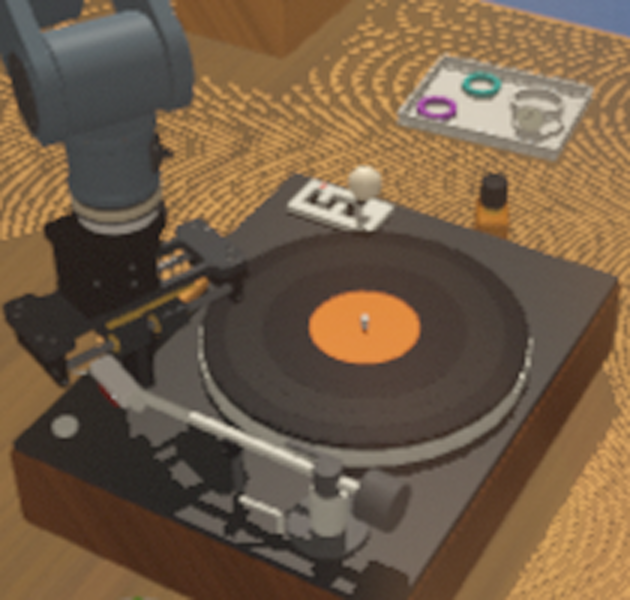

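Request:
servo_tool:
  rows:
    - [0,-0.001,0,0,0,0,1]
    - [0,-0.002,0,0,0,0,1]
    - [0,-0.003,0,0,0,0,1]
    - [0,-0.004,0,0,0,0,1]
    - [0,-0.004,0,0,0,0,1]
    - [0,-0.005,0,0,0,0,1]
    - [0,-0.005,0,0,0,0,1]
    - [0,-0.005,0,0,0,0,1]
    - [0,-0.005,0,0,0,0,1]
    - [0,-0.005,0,0,0,0,1]

```text
t: 9.2
ee_pos: [0.5321, -0.207, 0.1626]
eef_rot: [-2.607, -1.752, -0.0]
ft_force: [-0.4, 1.5, 0.0]
finger_gap: 0.0003
```

Request:
servo_tool:
  rows:
    - [0,-0.001,0,0,0,0,1]
    - [0,-0.001,0,0,0,0,1]
    - [0,-0.002,0,0,0,0,1]
    - [0,-0.002,0,0,0,0,1]
    - [0,-0.003,0,0,0,0,1]
    - [0,-0.003,0,0,0,0,1]
    - [0,-0.003,0,0,0,0,1]
    - [0,-0.003,0,0,0,0,1]
    - [0,-0.003,0,0,0,0,1]
    - [0,-0.003,0,0,0,0,1]

```text
t: 10.45
ee_pos: [0.5321, -0.2071, 0.1625]
eef_rot: [-2.605, -1.749, -0.004]
ft_force: [1.6, 10.2, 2.5]
finger_gap: 0.0006
```

```bash
python3 - <<'E'
from h import *
for i in range(4):
    s=state();print(s['t'],s['ee_pos'],s['ft_force'],s['moment']);im=grab_frame("top")[:,:,::-1]
cv2.imwrite("pics/t5.png",cv2.resize(im[145:305,235:445],None,fx=3.75,fy=3.75,interpolation=cv2.INTER_CUBIC))
E
```

```text
10.45 [ 0.53210969 -0.20714724  0.16252876] [ 1.590227   10.15669007  2.47495896] [ 1.57355267 -0.31377704 -0.0343355 ]
10.5 [ 0.53208193 -0.20714503  0.16252907] [1.48896154 9.55602184 2.52565931] [ 1.60218418 -0.26647484 -0.01823326]
10.55 [ 0.53209374 -0.20714004  0.1625246 ] [2.16534573 9.94919731 3.83196576] [ 1.53899155 -0.36015503 -0.02974297]
10.6 [ 0.53209511 -0.20713634  0.1625232 ] [1.50120123 9.3155258  3.69215414] [ 1.60954714 -0.32905403  0.02212444]
```

View pics/t5.png

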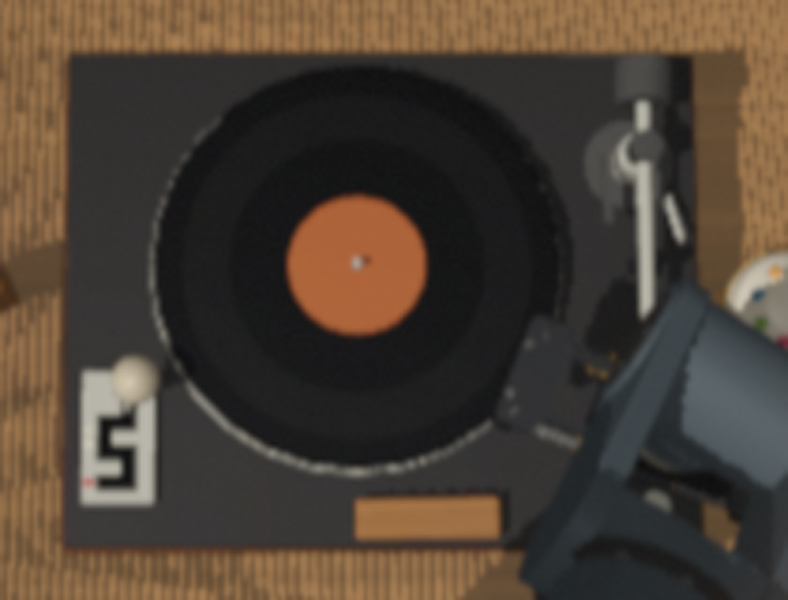

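Request:
servo_tool:
  rows:
    - [0.003,0.008,0,0,0,0,1]
    - [0.006,0.018,0.005,0,0,0,1]
    - [0.008,0.022,0.03,0,0,0,1]
    - [0.01,0.025,0.07,0,0,0,1]
    - [0.01,0.03,0.11,0,0,-5,1]
    - [0.01,0.05,0.14,0,0,-13,1]
    - [0.01,0.08,0.155,0,0,-21,1]
    - [0.01,0.12,0.16,0,0,-29,0.5]
    - [0.01,0.16,0.16,0,0,-37,-0.5]
    - [0.01,0.2,0.16,0,0,-45,-1]

```text
t: 11.9
ee_pos: [0.5423, -0.0092, 0.3232]
eef_rot: [3.08, 0.613, 0.002]
ft_force: [-0.5, 0.2, -0.3]
finger_gap: 0.0229
```

Request:
servo_tool:
  rows:
    - [0.0,0.04,0,0,0,-8,-1]
    - [0.0,0.075,0,0,0,-15,-1]
    - [0.003,0.095,0,0,0,-20,-1]
    - [0.005,0.105,0,0,0,-23,-1]
    - [0.005,0.11,0,0,0,-23,-1]
    - [0.005,0.11,0,0,0,-23,-1]
    - [0.005,0.11,0,0,0,-23,-1]
    - [0.005,0.11,0,0,0,-23,-1]
    - [0.005,0.11,0,0,0,-23,-1]
    - [0.005,0.11,0,0,0,-23,-1]

```text
t: 13.15
ee_pos: [0.5472, 0.0997, 0.3226]
eef_rot: [3.142, -0.006, 0.0]
ft_force: [-0.8, -0.8, 0.5]
finger_gap: 0.0868
```

```bash
python3 - <<'E'
from h import *
s=state();print(s['t'],s['ee_pos'],s['eef_rot'],s['finger_gap'],s['joints'],s['ft_force'])
m=camera_model("wrist");np.savez("w6.npz",**m)
cv2.imwrite("pics/w6.png",grab_frame("wrist")[:,:,::-1])
im=grab_frame("top")[:,:,::-1]
cv2.imwrite("pics/t6.png",cv2.resize(im[145:305,235:445],None,fx=3.75,fy=3.75,interpolation=cv2.INTER_CUBIC))
E
```

```text
13.15 [0.54717064 0.09966736 0.32256358] [ 3.14154033e+00 -5.89345376e-03  1.21159830e-06] 0.08682749432503466 [-2.07258373e-02  3.30364591e-01  1.47602254e+00 -4.80997485e-05
  1.33520387e+00 -1.69626626e-02] [-0.83795592 -0.82564967  0.54323557]
```

View pics/w6.png

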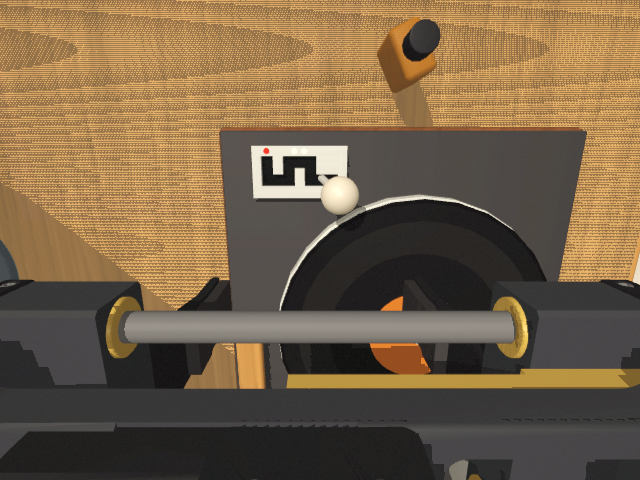

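View pics/t6.png

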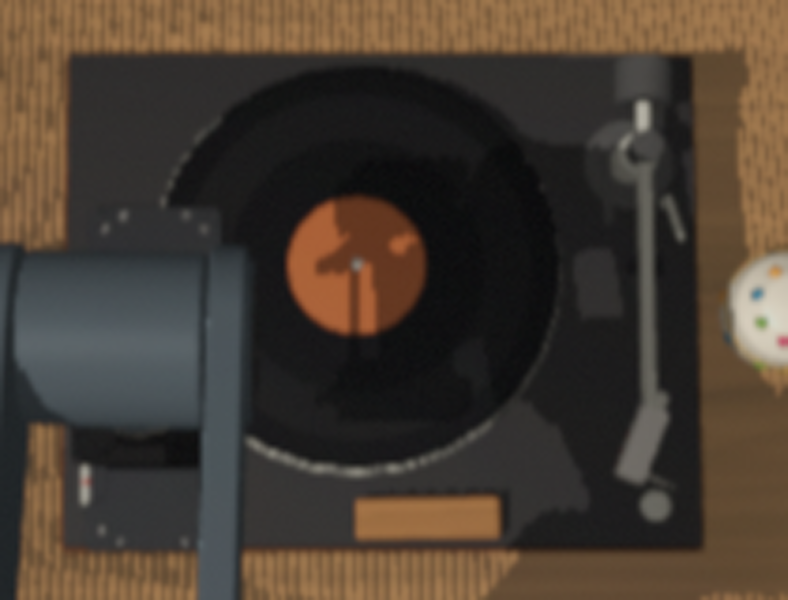

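```bash
python3 - <<'E'
from h import *
m=dict(np.load("w6.npz"));im=cv2.imread("pics/w6.png")
cv2.imwrite("pics/w6c.png",cv2.resize(im[135:225,240:370],None,fx=6,fy=6,interpolation=cv2.INTER_CUBIC))
hsv=cv2.cvtColor(im,cv2.COLOR_BGR2HSV)
r=cv2.inRange(hsv,(0,150,120),(4,255,255))|cv2.inRange(hsv,(174,150,120),(180,255,255));r[:140]=0;r[160:]=0;r[:,:255]=0;r[:,275:]=0
c=cv2.moments(r);print("dot",onz(m,c['m10']/c['m00'],c['m01']/c['m00'],.126).round(4))
g=cv2.inRange(hsv,(0,0,150),(180,255,255));g[:175]=0;g[216:]=0;g[:,:319]=0;g[:,362:]=0
(u,v),rad=cv2.minEnclosingCircle(cv2.findNonZero(g));print("knob px",u,v,rad)
c,d=ray(m,u,v)
# tool: intersect with sphere around lever pivot of radius .152
for P in [(.529,.1625,.032)]:
    o=c-np.array(P);a=d@d;b=2*o@d;q=o@o-.152**2;t=(-b-np.sqrt(b*b-4*a*q))/2/a;X=c+t*d;print("knob",X.round(4),onz(m,u,v,.176).round(4))
E
```

```text
dot [0.4969 0.1731 0.126 ]
knob px 340.0 194.0 27.658733367919922
knob [0.5681 0.1355 0.1764] [0.5681 0.1354 0.176 ]
```

View pics/w6c.png

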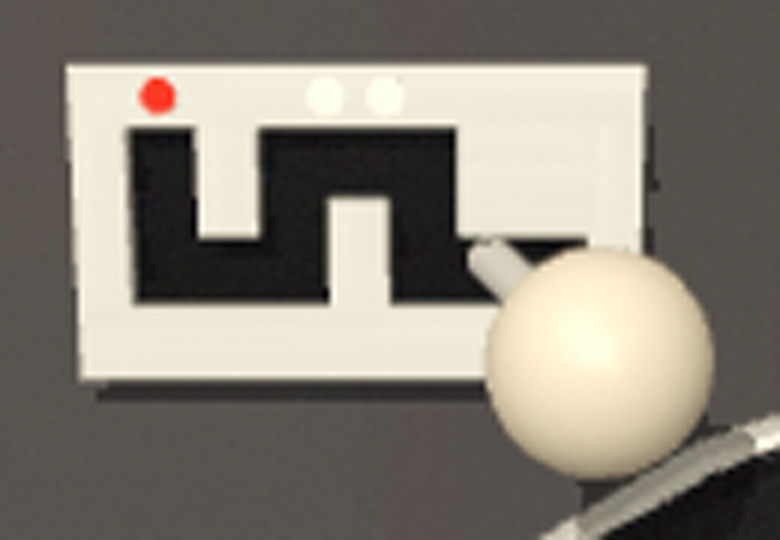

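```bash
python3 - <<'E'
from h import *
m=dict(np.load("w6.npz"))
P=np.array([.5295,.1622,.032])
for n,(x,y) in dict(dot=(157,96),g7=(163,160),g6=(168,270),g5=(295,270),g4=(293,162),g3=(423,162),g2=(424,270),g1=(555,270)).items():
    X=onz(m,(x+.5)/6-.5+240,(y+.5)/6-.5+135,.126)
    d=X-P;lean=(np.arctan2(d[0],d[2]).round(3),np.arctan2(d[1],d[2]).round(3))
    print(n,X.round(4),lean,"knob",(P+d/np.linalg.norm(d)*.152).round(4))
E
```

```text
dot [0.4966 0.173  0.126 ] (np.float64(-0.336), np.float64(0.115)) knob [0.4796 0.1787 0.1746]
g7 [0.4972 0.1627 0.126 ] (np.float64(-0.331), np.float64(0.005)) knob [0.4801 0.1629 0.1758]
g6 [0.4973 0.1445 0.126 ] (np.float64(-0.33), np.float64(-0.186)) knob [0.481  0.1355 0.1736]
g5 [0.5189 0.1444 0.126 ] (np.float64(-0.112), np.float64(-0.187)) knob [0.5128 0.1341 0.1804]
g4 [0.519  0.1623 0.126 ] (np.float64(-0.111), np.float64(0.001)) knob [0.5127 0.1623 0.1831]
g3 [0.5409 0.1622 0.126 ] (np.float64(0.12), np.float64(0.0)) knob [0.5478 0.1622 0.1829]
g2 [0.5409 0.1443 0.126 ] (np.float64(0.121), np.float64(-0.188)) knob [0.5475 0.134  0.1803]
g1 [0.5632 0.1443 0.126 ] (np.float64(0.344), np.float64(-0.189)) knob [0.58   0.1353 0.1728]
```

Request:
servo_tool:
  rows:
    - [0.005,0.01,-0.005,0,0,0,-1]
    - [0.012,0.022,-0.02,0,0,0,-1]
    - [0.018,0.032,-0.04,0,0,0,-1]
    - [0.021,0.036,-0.065,0,0,0,-1]
    - [0.021,0.036,-0.09,0,0,0,-1]
    - [0.021,0.036,-0.115,0,0,0,-1]
    - [0.021,0.036,-0.135,0,0,0,-1]
    - [0.021,0.036,-0.15,0,0,0,-1]
    - [0.021,0.036,-0.16,0,0,0,-1]
    - [0.021,0.036,-0.1645,0,0,0,-1]

```text
t: 14.5
ee_pos: [0.5681, 0.1361, 0.1574]
eef_rot: [3.142, -0.005, -0.001]
ft_force: [0.6, 0.1, 0.5]
finger_gap: 0.0874
```

Request:
servo_tool:
  rows:
    - [0,0,0,0,0,0,-0.5]
    - [0,0,0,0,0,0,0]
    - [0,0,0,0,0,0,0.3]
    - [0,0,0,0,0,0,0.5]
    - [0,0,0,0,0,0,1]
    - [0,0,0,0,0,0,1]
    - [0,0,0,0,0,0,1]
    - [0,0,0,0,0,0,1]
    - [0,0,0,0,0,0,1]
    - [0,0,0,0,0,0,1]
  newtons: 15

```text
t: 15.75
ee_pos: [0.5681, 0.1359, 0.158]
eef_rot: [3.142, -0.006, -0.0]
ft_force: [-1.4, -0.4, -0.3]
finger_gap: 0.0329
```

```bash
python3 - <<'E'
from h import *
s=state();print(s['t'],s['ee_pos'],s['finger_gap'],s['ft_force'])
cv2.imwrite("pics/w7.png",grab_frame("wrist")[:,:,::-1])
E
```

```text
15.75 [0.56807946 0.13585154 0.15803256] 0.0329295109709959 [-1.4189277  -0.38272643 -0.32155298]
```

View pics/w7.png

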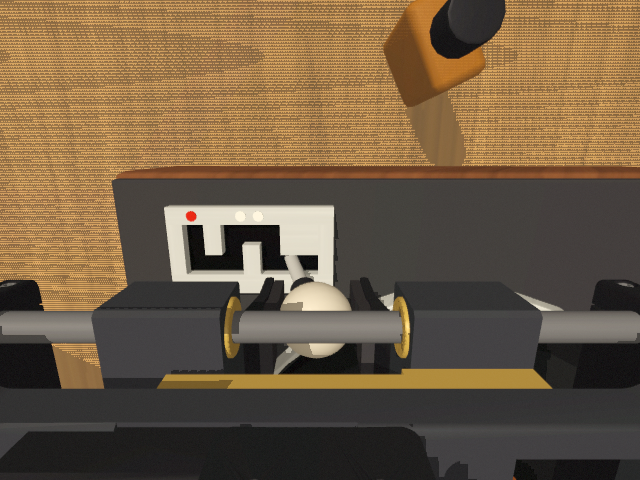

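Request:
servo_tool:
  rows:
    - [-0.003,0,0.001,0,0,0,1]
    - [-0.007,0,0.002,0,0,0,1]
    - [-0.011,0,0.003,0,0,0,1]
    - [-0.015,0,0.003,0,0,0,1]
    - [-0.018,0,0.004,0,0,0,1]
    - [-0.0205,-0.0005,0.004,0,0,0,1]
    - [-0.0205,-0.0005,0.004,0,0,0,1]
    - [-0.0205,-0.0005,0.004,0,0,0,1]
    - [-0.0205,-0.0005,0.004,0,0,0,1]
    - [-0.0205,-0.0005,0.004,0,0,0,1]

```text
t: 17.05
ee_pos: [0.5493, 0.1354, 0.1634]
eef_rot: [-3.141, 0.006, -0.006]
ft_force: [4.7, -0.3, 4.7]
finger_gap: 0.0327
```

Request:
servo_tool:
  rows:
    - [0.001,0.002,0,0,0,0,1]
    - [0.001,0.005,0.0005,0,0,0,1]
    - [0.001,0.009,0.001,0,0,0,1]
    - [0.001,0.013,0.0015,0,0,0,1]
    - [0.001,0.017,0.002,0,0,0,1]
    - [0.001,0.021,0.002,0,0,0,1]
    - [0.001,0.025,0.0025,0,0,0,1]
    - [0.001,0.027,0.0025,0,0,0,1]
    - [0.001,0.027,0.0025,0,0,0,1]
    - [0.001,0.027,0.0025,0,0,0,1]

```text
t: 18.3
ee_pos: [0.5487, 0.1616, 0.1656]
eef_rot: [3.14, -0.004, 0.0]
ft_force: [3.8, -2.7, 5.6]
finger_gap: 0.0328
```

```bash
python3 - <<'E'
from h import *
s=state();print(s['t'],s['ee_pos'],s['finger_gap'],s['ft_force'])
cv2.imwrite("pics/w8.png",grab_frame("wrist")[:,:,::-1])
E
```

```text
18.3 [0.5486973  0.16156683 0.16558898] 0.032788532207697535 [ 3.84757832 -2.70573977  5.57012535]
```

View pics/w8.png

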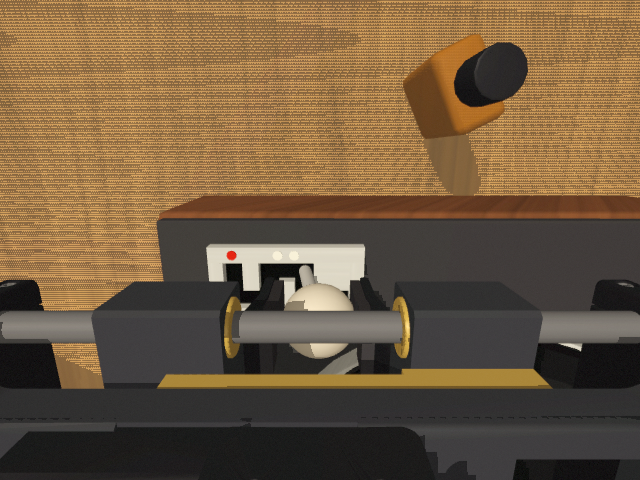

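Request:
servo_tool:
  rows:
    - [-0.003,0,0,0,0,0,1]
    - [-0.007,0,0.0005,0,0,0,1]
    - [-0.012,0,0.001,0,0,0,1]
    - [-0.017,0,0.001,0,0,0,1]
    - [-0.022,0,0.001,0,0,0,1]
    - [-0.027,0,0.0005,0,0,0,1]
    - [-0.032,0,0,0,0,0,1]
    - [-0.036,0,0,0,0,0,1]
    - [-0.036,0,0,0,0,0,1]
    - [-0.036,0,0,0,0,0,1]

```text
t: 19.6
ee_pos: [0.5119, 0.1623, 0.1644]
eef_rot: [3.141, -0.006, -0.003]
ft_force: [1.5, -1.9, 4.1]
finger_gap: 0.0327
```

Request:
servo_tool:
  rows:
    - [0,-0.003,0,0,0,0,1]
    - [0,-0.007,-0.001,0,0,0,1]
    - [0,-0.011,-0.0015,0,0,0,1]
    - [0,-0.015,-0.002,0,0,0,1]
    - [0,-0.019,-0.002,0,0,0,1]
    - [0,-0.023,-0.0025,0,0,0,1]
    - [0,-0.027,-0.003,0,0,0,1]
    - [0,-0.028,-0.003,0,0,0,1]
    - [0,-0.028,-0.003,0,0,0,1]
    - [0,-0.028,-0.003,0,0,0,1]

```text
t: 20.85
ee_pos: [0.5118, 0.1345, 0.161]
eef_rot: [-3.141, 0.005, 0.003]
ft_force: [1.2, 1.7, -0.1]
finger_gap: 0.0331
```

```bash
python3 - <<'E'
from h import *
s=state();print(s['t'],s['ee_pos'],s['finger_gap'],s['ft_force'])
cv2.imwrite("pics/w9.png",grab_frame("wrist")[:,:,::-1])
E
```

```text
20.85 [0.5117824  0.13450709 0.1610434 ] 0.033133194623038605 [ 1.17498289  1.71317911 -0.06322803]
```

View pics/w9.png

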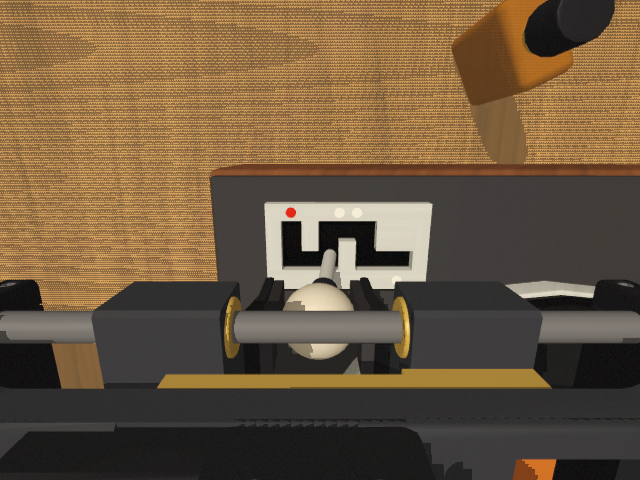

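At gate_5, with the stem in the near lane at about (328, 260). Next is gate_6.

Request:
servo_tool:
  rows:
    - [-0.003,0,-0.0005,0,0,0,1]
    - [-0.007,0,-0.001,0,0,0,1]
    - [-0.011,0.0005,-0.002,0,0,0,1]
    - [-0.015,0.0005,-0.003,0,0,0,1]
    - [-0.019,0.0005,-0.004,0,0,0,1]
    - [-0.023,0.0005,-0.005,0,0,0,1]
    - [-0.027,0.001,-0.006,0,0,0,1]
    - [-0.031,0.001,-0.007,0,0,0,1]
    - [-0.0325,0.001,-0.0075,0,0,0,1]
    - [-0.0325,0.001,-0.0075,0,0,0,1]

```text
t: 22.15
ee_pos: [0.4798, 0.1353, 0.154]
eef_rot: [3.141, -0.005, -0.001]
ft_force: [3.0, -0.9, 3.1]
finger_gap: 0.0329
```

Request:
servo_tool:
  rows:
    - [-0.001,0.002,0,0,0,0,1]
    - [-0.001,0.006,0.0005,0,0,0,1]
    - [-0.001,0.01,0.001,0,0,0,1]
    - [-0.001,0.014,0.0015,0,0,0,1]
    - [-0.001,0.018,0.002,0,0,0,1]
    - [-0.001,0.022,0.0025,0,0,0,1]
    - [-0.001,0.026,0.0025,0,0,0,1]
    - [-0.001,0.029,0.0025,0,0,0,1]
    - [-0.001,0.03,0.0025,0,0,0,1]
    - [-0.001,0.03,0.0025,0,0,0,1]

```text
t: 23.4
ee_pos: [0.478, 0.1655, 0.1561]
eef_rot: [-3.142, 0.005, 0.004]
ft_force: [-1.3, -2.6, -2.2]
finger_gap: 0.0328
```

```bash
python3 - <<'E'
from h import *
s=state();print(s['t'],s['ee_pos'],s['finger_gap'],s['ft_force'])
cv2.imwrite("pics/w10.png",grab_frame("wrist")[:,:,::-1])
E
```

```text
23.4 [0.47804147 0.16545732 0.1561095 ] 0.03275906499909937 [-1.25427893 -2.58086466 -2.24908474]
```

View pics/w10.png

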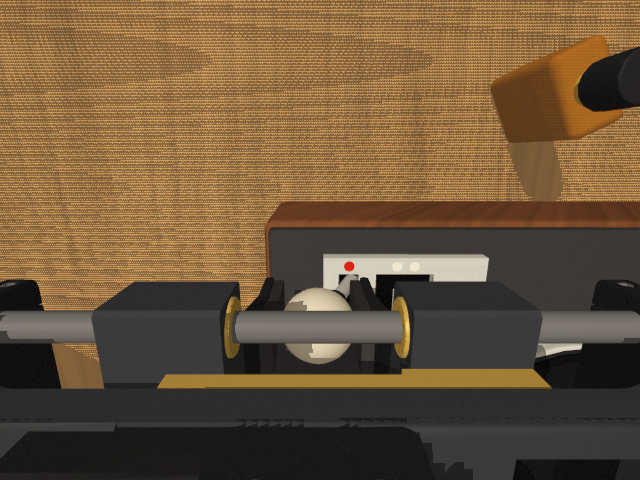

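Request:
servo_tool:
  rows:
    - [0,0,0,0,0,0,0.3]
    - [0,0,0,0,0,0,0]
    - [0,0,0,0,0,0,-0.3]
    - [0,0,0,0,0,0,-0.6]
    - [0,0,0,0,0,0,-0.6]
    - [0,0,0.01,0,0,0,-0.6]
    - [0,0,0.03,0,0,0,-0.6]
    - [0,0,0.06,0,0,0,-0.6]
    - [0,-0.01,0.09,0,0,0,-0.6]
    - [0,-0.03,0.12,0,0,0,-0.6]

```text
t: 24.7
ee_pos: [0.4791, 0.1355, 0.2783]
eef_rot: [-3.141, 0.003, -0.002]
ft_force: [0.7, 0.6, -0.2]
finger_gap: 0.0698
```

Request:
servo_tool:
  rows:
    - [-0.01,-0.03,0.02,0,0,0,-0.6]
    - [-0.02,-0.06,0.03,0,0,0,-0.6]
    - [-0.03,-0.09,0.03,0,0,0,-0.6]
    - [-0.03,-0.1,0.03,0,0,0,-0.6]
    - [-0.03,-0.1,0.03,0,0,0,-0.6]
    - [-0.03,-0.1,0.03,0,0,0,-0.6]
    - [-0.03,-0.1,0.03,0,0,0,-0.6]
    - [-0.03,-0.1,0.03,0,0,0,-0.6]
    - [-0.03,-0.1,0.03,0,0,0,-0.6]
    - [-0.03,-0.1,0.03,0,0,0,-0.6]

```text
t: 25.95
ee_pos: [0.4492, 0.0355, 0.3065]
eef_rot: [-3.142, 0.005, 0.0]
ft_force: [0.7, 0.0, 0.5]
finger_gap: 0.0698
```

```bash
python3 - <<'E'
from h import *
s=state();print(s['t'],s['ee_pos'],s['finger_gap'],s['ft_force'])
m=camera_model("wrist");im=grab_frame("wrist")[:,:,::-1].copy()
cv2.imwrite("pics/w11.png",im);np.savez("w11.npz",**m)
im=grab_frame("top")[:,:,::-1]
cv2.imwrite("pics/t11.png",cv2.resize(im[145:305,235:445],None,fx=3.75,fy=3.75,interpolation=cv2.INTER_CUBIC))
cv2.imwrite("pics/s11.png",grab_frame("scene")[:,:,::-1])
E
```

```text
25.95 [0.44917765 0.03548096 0.3064948 ] 0.06981889132864931 [0.72135524 0.02744531 0.45235911]
```

View pics/w11.png

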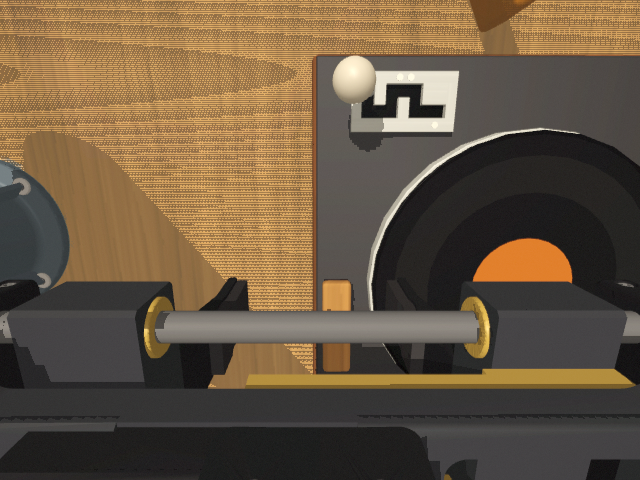

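View pics/t11.png

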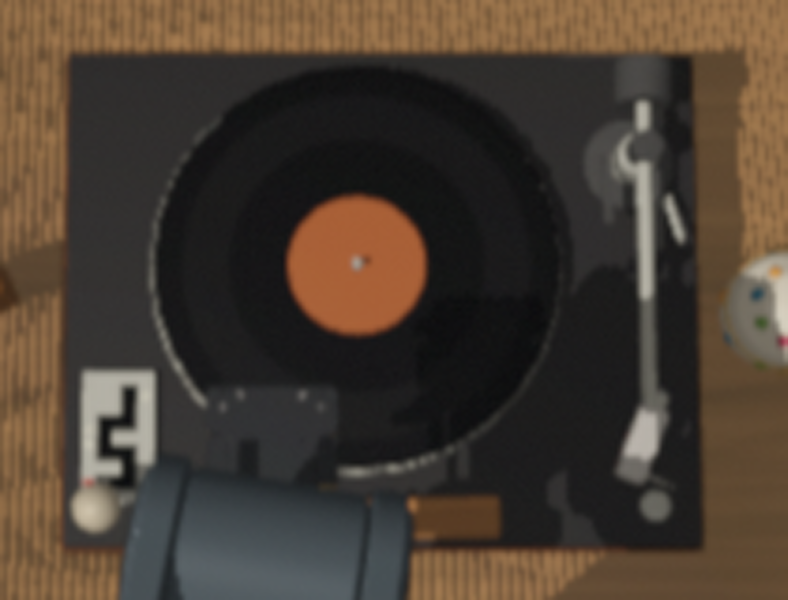

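View pics/s11.png

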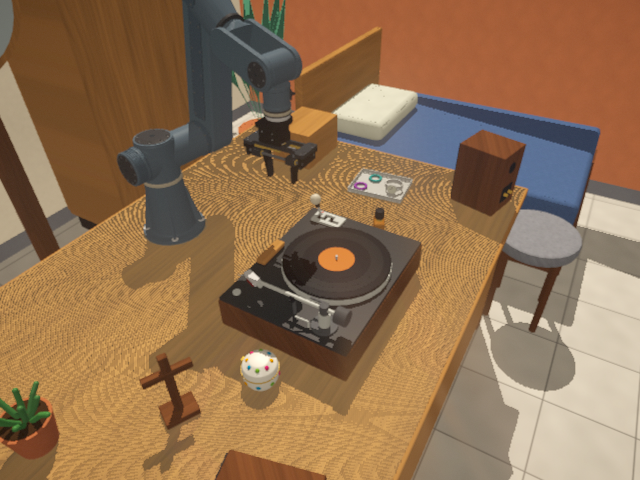

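```bash
python3 - <<'E'
from h import *
m=dict(np.load("w11.npz"));im=cv2.imread("pics/w11.png");hsv=cv2.cvtColor(im,cv2.COLOR_BGR2HSV)
g=cv2.inRange(hsv,(0,0,140),(180,110,255));g[:50]=0;g[106:]=0;g[:,:325]=0;g[:,374:]=0
g=cv2.morphologyEx(g,cv2.MORPH_OPEN,np.ones((9,9)))
(u,v),r=cv2.minEnclosingCircle(cv2.findNonZero(g));print(u,v,r)
K=onz(m,354.5,79.5,.175);print(onz(m,u,v,.175),K)
for k in (K,onz(m,u,v,.175)):
    d=k-[.5295,.1622,.032];print("fore",np.arcsin(d[0]/.152),"side",np.arcsin(d[1]/.152))
m=camera_model("top");f=lambda x,y:onz(m,(x+.5)/3.75-.5+235,(y+.5)/3.75-.5+145,.174)
a,b=f(643,165),f(649,395);print(a,b,"arm angle",np.arctan2(b[1]-a[1],a[0]-b[0]))
E
```

```text
352.61920166015625 77.09602355957031 23.11445426940918
[0.47754119 0.16350862 0.175     ] [0.47904724 0.16179118 0.175     ]
fore -0.33834464499257044 side -0.0026895798571646284
fore -0.3488680413525258 side 0.008609421515870436
[ 0.72054051 -0.22803659  0.174     ] [ 0.5551166  -0.22817165  0.174     ] arm angle -0.0008164815099362635
```

The lever measures fore about -0.34 and side about 0, and the tonearm about 0 rad. All are within limits, so I'm handing in.

```bash
python3 -c "
from cell import *
print(job_done())"
```

```text
the job is handed in; nothing more can be done
None
```

The tonearm is back in its rest clip and the speed lever is in the park slot by the red dot. I handed the job in at about 26 s of the 54 s allowed. No verdict was reported.

- **Tonearm:** I pushed the headshell round its arc with the shut fingers until it pressed on the stop with about 10 N. The top view afterwards gave an angle of about 0.00 rad.
- **Lever:** I pinched the ivory knob and took it through gate points 2 to 7, then opened the fingers and moved clear. The last wrist picture gave a fore lean of -0.34 to -0.35 rad and a side lean of about 0.00 to +0.01 rad, against limits of -0.31 and -0.05.
- **Rest of the scene:** The final pictures showed nothing obviously shifted. I checked this only by eye and did not measure how far anything moved. The fingertips stayed about 15 mm or more above the record throughout, and the gripper was open and clear of everything at the end.

No check failed. The two estimates of the final knob position, one from a circle fit and one by eye, differed by about 2 mm, and both are within limits.

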